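# Back the coil winder off to its start stop

## Task

Reset the hand coil winder for the next coil: lift the brass pawl by its orange bar and lay it right back so that it stays clear of the ratchet wheel, then turn the red-handled crank backward (its handle coming over the top towards the pawl hinge) until the yellow counter-arm has pressed the sprung red stop button roughly half-way in, and leave it pressed there, without driving the button to the bottom. Then bring the pawl back over and lower it gently onto the teeth; never force the wheel against the pawl or let the pawl slam down, and do not disturb the loose parts lying around.

Things in the scene. Friction and masses are not known exactly. Their poses are not given: they have to be found in the camera images.
- winder: fixed green hand coil winder, base plate 230 x 145 x 16 mm. Origin on the table under the ratchet wheel; x across the wheel, y along the axle, z up. In this frame (mm): axle along y at x 0, z 100; green axle uprights at y -20..-14 and 70..76, up to z 120; pawl upright at x -75..-49, y -16..-10, up to z 166. Only crank, pawl and stop button move
- axle (a point): point on the axle in the middle of the ratchet wheel, 100 mm above the table (axes as the winder's)
- crank (a joint): angle of crank, wheel and bobbin, rad: 0 = handle straight up, positive = leaning to the winder's +x; limits -1.5 to 1.5; starts at 0.45 to 0.95. Backward lowers the value. Steady dry friction of about 0.5 N m (6 N at the handle): it stays where left. With the pawl down it turns forward only, clicking. Backward, the counter-arm meets the button somewhere between -0.1 and -0.85
- crank_grip (a point): middle of the graspable red crank handle, a horizontal round bar 16 mm in diameter, parallel to the axle, 80 mm from its line, from winder y -28 to -108 mm; this point at y -70. Its winder x, z are (80 sin q, 100 + 80 cos q) mm for crank angle q
- ratchet_wheel: steel ratchet wheel, 12 teeth, root radius 42, tip radius 52, winder y -6..6 mm, with an empty blue bobbin of radius 36 at winder y 10..66; both turn with the crank. Origin on the axle in the middle of the wheel
- pawl (a joint): pawl angle, rad: 0 = nose at the root of a tooth, 0 to 0.17 while it rests on the teeth, 1.8 = laid right over on its limit, away from the wheel, where its own weight keeps it. Let go below about 1.4 it falls back on the wheel, so bring it past 1.6. Weighs 110 g, moves easily
- pawl_hinge (a point): point on the pawl's hinge axis (parallel to the axle), in the winder's frame at x -62, y 0, z 152 mm
- pawl_grip (a point): middle of the graspable orange lifting bar, a horizontal round bar 10 mm in diameter parallel to the axle, from winder y 0 to 64 mm; this point at y 42. It lies 53 mm from the hinge axis, at an angle of 0.43 rad + pawl angle above the winder's +x direction (174 mm above the table with the pawl at 0)
- pawl_nose: the pawl's nose, a brass roller edge 8 mm thick that drops into the teeth from above; origin on the pawl's hinge axis, turning with the pawl
- transformer: bystander: small transformer, 70 x 46 x 48 mm, beside the crank side of the winder. Origin under its middle
- spare_bobbin: bystander: spare blue bobbin standing, 72 mm diameter, 56 high. Origin under its middle
- screwdriver: bystander: screwdriver lying beyond the winder. Origin under its middle
- heatsink: bystander: finned aluminium heatsink 80 x 60 x 38 mm. Origin under its middle
- screw_jar: bystander: glass jar with yellow cap, 60 mm diameter, 80 high. Origin under its middle
- wire_spool: bystander: blue-flanged copper spool standing, 90 mm diameter, 80 high. Origin under its middle
- fan: bystander: black square fan 84 x 84 x 26 mm. Origin under its middle
- stop_rail (a point): middle of the short steel rail on the base plate (winder x 60, y -25, z 20 mm). The start stop, a dark block 82 mm tall, is clamped somewhere along it, differently each time and not measured. It carries a red button plate, 22 wide, z 21..69 mm, that faces the crank's yellow counter-arm and is pressed towards the winder's +x
- counter_arm: yellow counter-arm, fixed to the crank and opposite its handle, 12 mm round, reaching 76 mm from the axle at winder y -26 mm; origin on the axle. It presses the red button: spring 3 N per mm, 6.5 mm travel (19.5 N at the bottom). Half-way in, the force at the handle is some 5 to 8 N more than in free turning. Let go, the crank's friction keeps the button 2 to 4 mm in

How it is judged:
By the outcome, as a careful person would: the job done as asked, in the order asked, and still so for the second after the job is handed in, with the robot touching nothing.
It also fails if it takes over 72 s, if anything falls off the work surface, if the arm or the gripper's body presses on something with over 40 N, if the wrist force passes 120 N, or if a joint passes its speed limit or range.

## Robot

A 6-joint arm with a two-finger parallel gripper is mounted at the origin on the work surface. World frame = base frame: x ahead of the robot, y to its left, z up, the work surface at z = 0. Lengths are in m, angles in rad, forces in N, time in s.
With the tool pointing down it reaches from about 0.225 to 0.875 m from the base axis. Payload 3.4 kg.
Tool frame: the origin (TCP) lies between the finger pads; the fingertips stand 8 mm ahead of it and the grasp point (between the pads) lies 11 mm behind it; z points along the fingers, y is the line along which they close (so a half turn about z gives the same grasp; the last joint's range is limited). The gripper opens to 85 mm and grips with 20 to 120 N. Pads are 22 mm wide; open, the fingers measure 114 mm over their backs; the gripper's body (76 mm by 85 mm) begins 54 mm behind the grasp point. The pads swing forward as they close: fully open they stand 13 mm farther back than shut.
Start: joints at [-1.314, 0.276, 1.505, -0, 1.361, -0.121], TCP at [0.212, -0.534, 0.239] pointing down, gripper open.
Joint ranges: [-2.89, 2.89], [-0.75, 2.08], [0.22, 2.7], [-1.18, 4.32], [0.11, 2.71], [-2.7, 2.7]. Speed limits (rad/s): [2.57, 2.57, 3.14, 3.14, 3.14, 3.14].

## Interface

Orientations are given as a unit quaternion [w, x, y, z].
In Python, from rig import manip gives the robot as it stands.
- The arm moves only by the tool move_arm, never from a script. Its argument "deltas" is a list that holds one entry, the list of rows, each a list of 5 numbers: the shift along the tool's x, y, z normalised to -1 to 1, where 1 is 80 cm, then the turn about the tool's z normalised to -1 to 1, where 1 is 120 degrees, then the closure, from -1 (fully open) to 1 (shut). In form: [[[tx, ty, tz, twist, grip], ...]]. A call has 1 to 12 rows; each row is the pose to reach, as a shift and turn from the pose commanded when the call began, along the tool's axes at that moment; what a row does not reach only later rows make up. A row lasts 1/10 s, in which the tool goes at most 50 mm and 8.59 degrees, less where a joint would pass 70% of its speed; a pose out of reach is approached as far as the arm can. A call with a number of a shift or a turn outside -1 to 1 is refused whole. A call with a gripper value outside its range is refused whole. The fingers move at their own pace and stop on an object; "squeeze" is the grip in N (left out, the last holds). Time passes only in rows, so rows that repeat a pose let the fingers close. It gives the time, the measured TCP pose, the force, the opening and the grip force at its end, in the units of the state.
- manip.get_state(): the state, without advancing time (a new reading comes with each control period).
- manip.get_image(name): name is "scene" or "top" or "wrist"; returns the picture (420x560x3 uint8, red, green, blue); there is no depth.
- manip.camera_params(name): a dict with "fx", "fy", "cx", "cy" (pixels), "R" (3x3) and "t" (3): a world point X has camera coordinates R X + t; the wrist camera has in their place "tool_from_camera" (4x4, takes a point from camera to tool coordinates, whose origin is the TCP and whose axes are the flange's). Camera axes: x right, y down, z forward; pixel columns grow to the right and rows downward; lengths in m; the calibration is good to about 2 mm. A picture is of the moment at which its call begins: read the wrist's pose just before it. camera_params takes no time and is no camera call.
- manip.sign_off(): hands the job in; it is judged then, once.
The state is a dict: "clock": time; "qpos": joint angles; "qd": joint speeds; "effort": joint torques, N m; "position": TCP position; "ee_rot": TCP orientation; "contact_force": force on the tool from outside, world axes, zero at the start; "moment": the same for the moment, N m; "width": finger opening in m; "gripper_force": force on a finger pad.
Only numpy, scipy, OpenCV 4.12 (cv2) and the standard library are available. Lean on these libraries where they do the work, as an engineer would, in place of code of your own. Each camera call takes 0.05 s, during which the arm holds its last target. There are 200 camera calls.

## Working session

There is one attempt and no reset: what is moved stays moved. The work goes in short steps, Python scripts to look and compute and a tool call to move; the robot and the scene stay as the last step left them, time stands still between calls to the robot, and variables do not carry over. Pictures are saved under pics/ and viewed, at most 11 in all, crops included, and the job is handed in when it is done.

Besides the shell and the picture viewer there is one more tool, called after ">>>" by a JSON object that holds its "name" and its "arguments", one argument or row to a line. move_arm: Moves the arm, as the interface text tells. Scaled input: -1 to 1 covers 80 cm each way for a shift and 120 degrees each way for a turn. Its arguments: {"type":"object","properties":{"deltas":{"type":"array","items":{"type":"array","items":{"type":"array","items":{"type":"number","minimum":-1,"maximum":1}}}},"squeeze":{"type":"number"}},"required":["deltas"]}

```bash
mkdir -p pics; ls
python3 - <<'E'
from rig import manip
import cv2,numpy as np
for n in("scene","top"):
    im=manip.get_image(n); cv2.imwrite(f"pics/{n}0.png",im[:,:,::-1])
    p=manip.camera_params(n); print(n,p)
print(manip.camera_params("wrist")); print(manip.get_state())
E
```

```text
pics
scene {'fx': 394.80263979450353, 'fy': 394.80263979450353, 'cx': 275.04025775830326, 'cy': 214.03061638722733, 'R': array([[-0.24388561,  0.96980013,  0.00274138],
       [ 0.83875366,  0.21234733, -0.50139895],
       [-0.48683889, -0.11998465, -0.86521187]]), 't': array([ 0.14607145, -0.44441126,  1.5711729 ])}
top {'fx': 493.04539292176946, 'fy': 493.04539292176946, 'cx': 282.2089925650236, 'cy': 214.2966912995048, 'R': array([[-0.01071705, -0.99993254, -0.00447929],
       [-0.9786209 ,  0.01140855, -0.20535572],
       [ 0.20539297,  0.00218272, -0.97867715]]), 't': array([0.01856738, 0.60947564, 1.42388237])}
{'fx': 352.58734327420086, 'fy': 352.58734327420086, 'cx': 285.05337016257414, 'cy': 207.44513910505478, 'tool_from_camera': array([[-8.40178576e-04, -9.51695686e-01, -3.07041715e-01,
         7.92191121e-02],
       [ 9.99999078e-01, -4.72158444e-04, -1.27287801e-03,
         7.11310107e-04],
       [ 1.06642017e-03, -3.07042501e-01,  9.51695206e-01,
        -1.34118500e-01],
       [ 0.00000000e+00,  0.00000000e+00,  0.00000000e+00,
         1.00000000e+00]])}
{'clock': 0.1, 'qpos': array([-1.31399893e+00,  2.76523762e-01,  1.50598952e+00, -2.81932265e-05,
        1.36069426e+00, -1.20985483e-01]), 'qd': array([ 0.00165604, -0.00201947, -0.00319393,  0.00163979,  0.00043776,
        0.00070581]), 'effort': array([ 1.96491630e-03, -4.17697477e+01, -2.46405762e+01, -8.69829137e-05,
        5.92016833e-03, -1.25340728e-05]), 'position': array([ 0.21197361, -0.53401917,  0.23853753]), 'ee_rot': array([-8.04649628e-04,  9.82212119e-01,  1.87773006e-01, -6.85407319e-05]), 'contact_force': array([-0.14512036, -0.30653884,  0.24773121]), 'moment': array([ 0.02148466, -0.00830232, -0.02510399]), 'gripper_force': 0.0, 'width': 0.08571071482534257}
```

View pics/scene0.png

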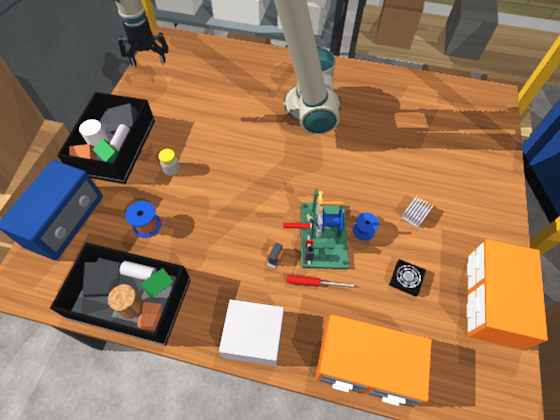

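View pics/top0.png

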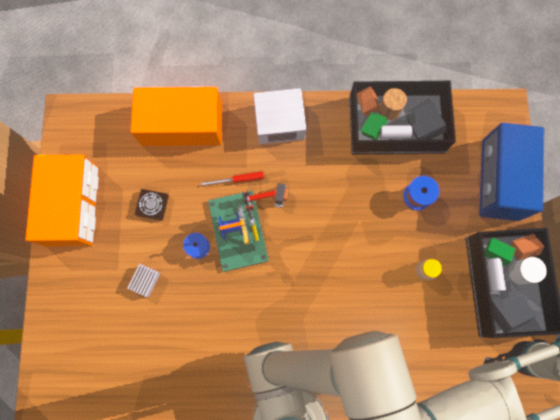

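The scene shows the winder near (322,235). In the top view it is at about (238,232), with the red handle near (265,196) and the pawl end towards the robot. Next I locate the base plate and the coloured parts.

```bash
cat > h.py <<'E'
import cv2,numpy as np
from rig import manip
from scipy.spatial.transform import Rotation as Ro
def tool():
    s=manip.get_state(); w,x,y,z=s["ee_rot"]; T=np.eye(4); T[:3,:3]=Ro.from_quat([x,y,z,w]).as_matrix(); T[:3,3]=s["position"]; return T
def cam(n):
    p=manip.camera_params(n); K=np.array([[p["fx"],0,p["cx"]],[0,p["fy"],p["cy"]],[0,0,1]])
    if n=="wrist": X=np.linalg.inv(tool()@p["tool_from_camera"]); return K,X[:3,:3],X[:3,3]
    return K,np.array(p["R"]),np.array(p["t"])
def ray(c,uv):
    K,R,t=c; d=R.T@np.linalg.inv(K)@np.array([uv[0],uv[1],1.]); return -R.T@t,d/np.linalg.norm(d)
def onz(c,uv,z):
    o,d=ray(c,uv); return o+d*(z-o[2])/d[2]
def proj(c,X):
    K,R,t=c; q=K@(R@np.asarray(X,float)+t); return q[:2]/q[2]
def mask(im,lo,hi):
    h=cv2.cvtColor(im,cv2.COLOR_RGB2HSV); return cv2.inRange(h,np.array(lo),np.array(hi))
E
python3 - <<'E'
from h import *
c=cam("top"); im=cv2.imread("pics/top0.png")[:,:,::-1].copy()
m=mask(im,(55,60,30),(90,255,255)); m[:, :190]=0; m[:,290:]=0
m=cv2.morphologyEx(m,cv2.MORPH_CLOSE,np.ones((9,9)))
cs=max(cv2.findContours(m,0,2)[0],key=cv2.contourArea)
b=cv2.boxPoints(cv2.minAreaRect(cs)); print(b)
W=np.array([onz(c,p,.016) for p in b]); print(W, np.linalg.norm(W-np.roll(W,-1,0),axis=1), W.mean(0))
cv2.imwrite("pics/topz.png",cv2.resize(im[160:290,180:310,::-1],None,fx=4.6,fy=4.6,interpolation=2))
E
```

```text
[[206.99712 200.8965 ]
 [251.49362 190.69939]
 [267.45154 260.33405]
 [222.95505 270.53113]]
[[0.66523282 0.24712649 0.016     ]
 [0.69656719 0.10769379 0.016     ]
 [0.47640295 0.05847647 0.016     ]
 [0.44682533 0.19404009 0.016     ]] [0.14291018 0.2255984  0.13875277 0.22476654] [0.57125707 0.15183421 0.016     ]
```

View pics/topz.png

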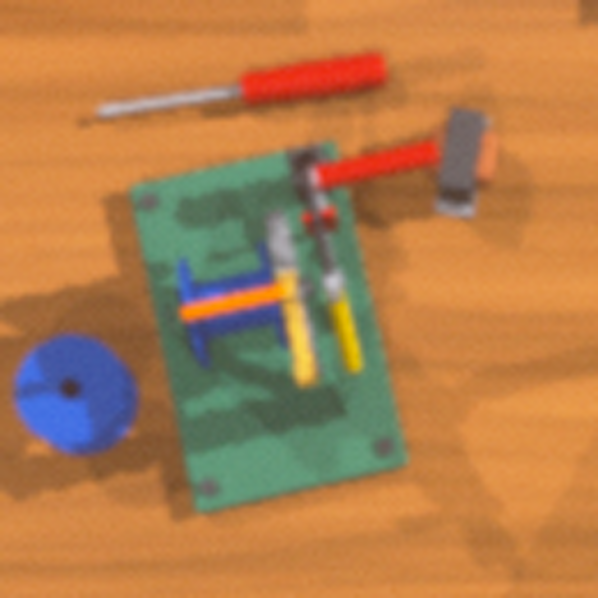

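The crop shows the orange bar from about (183,312) to (290,290), the handle from (318,178) to (438,152), and the red button plate and dark stop at about (320,215). Yaw is about 12.6°. Now I compute the winder origin and the tool move to a hover point.

Run:
```python
from h import *
c=cam("top"); im=cv2.imread("pics/top0.png")[:,:,::-1].copy()
yaw=np.radians(12.6); R2=np.array([[np.cos(yaw),-np.sin(yaw)],[np.sin(yaw),np.cos(yaw)]])
a=[onz(c,(180+x/4.6,160+y/4.6),.174+.003) for x,y in((183,312),(290,290))]; print(a)
for p,y in zip(a,(64,0)):
    print("origin from bar",p[:2]-R2@np.array([-.015,y/1000]))
b=[onz(c,(180+x/4.6,160+y/4.6),.16) for x,y in((318,178),(440,152))]
for p,y in zip(b,(-28,-108)): print("handle, winder xy if origin from above", p[:2], "->",p[:2]-R2@np.array([.052,y/1000]))
T=tool(); goal=np.array([.57,.15,.33]); print(T[:3,:3].T@(goal-T[:3,3])/.8, T[:3,:3])
```

```text
[array([0.5495556 , 0.18459038, 0.177     ]), array([0.56228064, 0.12029852, 0.177     ])]
origin from bar [0.57815552 0.12540385]
origin from bar [0.5769194  0.12357066]
handle, winder xy if origin from above [0.6356426 0.1048431] -> [0.57878692 0.12082532]
handle, winder xy if origin from above [0.65127597 0.02950596] -> [0.57696883 0.12356152]
[ 0.73138251 -0.62983286 -0.11319392] [[ 9.29482587e-01  3.68865733e-01 -4.36826033e-04]
 [ 3.68865954e-01 -9.29481302e-01  1.55493303e-03]
 [ 1.67539884e-04 -1.60641343e-03 -9.99998696e-01]]
```

>>> {"name": "move_arm", "arguments": {
  "deltas": [
    [[0.73,-0.63,-0.113,-0.675,-1],[0.73,-0.63,-0.113,-0.675,-1],[0.73,-0.63,-0.113,-0.675,-1],[0.73,-0.63,-0.113,-0.675,-1],[0.73,-0.63,-0.113,-0.675,-1],[0.73,-0.63,-0.113,-0.675,-1],[0.73,-0.63,-0.113,-0.675,-1],[0.73,-0.63,-0.113,-0.675,-1],[0.73,-0.63,-0.113,-0.675,-1],[0.73,-0.63,-0.113,-0.675,-1],[0.73,-0.63,-0.113,-0.675,-1],[0.73,-0.63,-0.113,-0.675,-1]]
  ]
}}

```text
clock: 1.3
position: [0.4881, -0.0041, 0.3092]
ee_rot: [0.0, 0.625, 0.781, -0.0]
contact_force: [0.5, -0.0, -0.4]
width: 0.0853
gripper_force: 0.0
```

```bash
cat >> h.py <<'E'
def to(goal,yaw_y=None):
    """delta (normalised) to a TCP goal; twist to bring tool y to world angle yaw_y deg"""
    T=tool(); d=T[:3,:3].T@(np.array(goal)-T[:3,3])/.8; a=np.degrees(np.arctan2(T[1,1],T[0,1]))
    print("tcp",T[:3,3].round(4),"ytool",a.round(2),"d",d.round(4),"rows",np.linalg.norm(d)*16, "twist",None if yaw_y is None else round((a-yaw_y)/120,4))
E
python3 -c "
from h import *
to([.57,.15,.33],12.6); print(manip.get_state()['clock'])"
```

```text
tcp [ 0.4881 -0.0041  0.3092] ytool 12.66 d [ 0.1655  0.1421 -0.0261] rows 3.5152012799796157 twist 0.0005
1.3
```

>>> {"name": "move_arm", "arguments": {
  "deltas": [
    [[0.165,0.142,-0.026,0,-1],[0.165,0.142,-0.026,0,-1],[0.165,0.142,-0.026,0,-1],[0.165,0.142,-0.026,0,-1],[0.165,0.142,-0.026,0,-1]]
  ]
}}

```text
clock: 1.8
position: [0.571, 0.1508, 0.329]
ee_rot: [-0.001, 0.623, 0.782, 0.0]
contact_force: [-0.4, -0.4, -0.7]
width: 0.0853
gripper_force: 0.0
```

```bash
python3 -c "
from h import *
to([.57,.15,.33],12.6)
im=manip.get_image('wrist'); cv2.imwrite('pics/w1.png',im[:,:,::-1])
c=cam('wrist'); yaw=np.radians(12.6); O=np.array([.578,.1235,0]); R=Ro.from_euler('z',yaw).as_matrix()
for n,p in (('bar0',(-.0138,0,.174)),('bar64',(-.0138,.064,.174)),('h28',(.052,-.028,.161)),('h108',(.052,-.108,.161)),('hinge',(-.062,0,.152)),('up',(-.062,-.013,.166))): print(n,proj(c,O+R@np.array(p)).round(1))
"
```

```text
tcp [0.571  0.1508 0.329 ] ytool 12.89 d [-0.0007 -0.0015 -0.0013] rows 0.03376145788364752 twist 0.0024
bar0 [271.5 220. ]
bar64 [270.8 146.2]
h28 [343.1 243.8]
h108 [338.8 317.4]
hinge [220.6 211.8]
up [218.7 230.4]
```

View pics/w1.png

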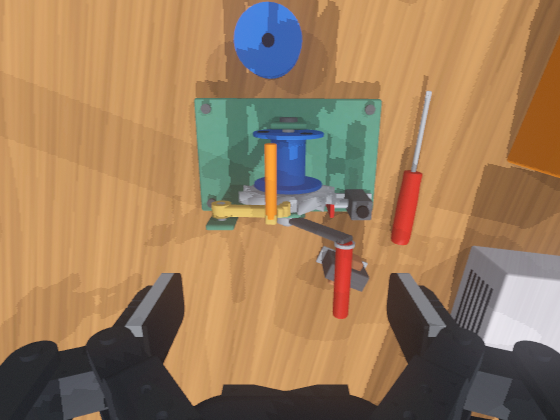

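The wrist view fits the predictions within about 2 px: bar from (271,143) to (271,222), handle from (344,242) to (341,318), stop at (355,205). Now I refine with masks.

```bash
python3 -c "
from h import *
im=cv2.imread('pics/w1.png')[:,:,::-1].copy(); c=cam('wrist')
yaw=np.radians(12.6); O=np.array([.578,.1235,0]); R=Ro.from_euler('z',yaw).as_matrix()
def seg(m,roi,z):
    k=np.zeros_like(m); x0,y0,x1,y1=roi; k[y0:y1,x0:x1]=m[y0:y1,x0:x1]
    ct=max(cv2.findContours(k,0,2)[0],key=cv2.contourArea); (cx,cy),(w,h),a=cv2.minAreaRect(ct); b=cv2.boxPoints(((cx,cy),(w,h),a))
    b=b[np.argsort(b[:,1])]; e=[b[:2].mean(0),b[2:].mean(0)]
    P=[onz(c,q,z) for q in e]; d=P[0]-P[1]; print(np.round(e,1),min(w,h),np.round(P,4),'len',np.linalg.norm(d),'yaw',np.degrees(np.arctan2(-d[0],d[1])),'winder',[(R.T@(p-O)).round(4) for p in P])
o=mask(im,(8,190,190),(18,255,255)); seg(o,(255,130,290,235),.177)
r=mask(im,(0,170,90),(5,255,255))|mask(im,(174,170,90),(180,255,255)); seg(r,(325,225,360,330),.161)
g=mask(im,(55,60,30),(90,255,255)); ys,xs=np.where(g)
ct=max(cv2.findContours(cv2.morphologyEx(g,cv2.MORPH_CLOSE,np.ones((15,15))),0,2)[0],key=cv2.contourArea); b=cv2.boxPoints(cv2.minAreaRect(ct)); W=np.array([onz(c,q,.016) for q in b]); print(W.round(4)); 
for i in range(4): d=W[i]-W[i-1]; print(np.linalg.norm(d).round(4),np.degrees(np.arctan2(d[1],d[0])).round(2))
"
```

```text
[[270. 144.]
 [270. 219.]] 10.0 [[0.5496 0.1849 0.177 ]
 [0.5629 0.1222 0.177 ]] len 0.0641449269638851 yaw 12.00334716806027 winder [array([-0.0143,  0.0662,  0.177 ]), array([-0.015,  0.002,  0.177])]
[[344.2 248.5]
 [339.8 318.1]] 16.343111038208008 [[0.6371 0.1031 0.161 ]
 [0.6535 0.0289 0.161 ]] len 0.07601080165508048 yaw 12.415283888495638 winder [array([ 0.0533, -0.0328,  0.161 ]), array([ 0.053 , -0.1088,  0.161 ])]
[[0.4473 0.1964 0.016 ]
 [0.6658 0.2458 0.016 ]
 [0.7083 0.1105 0.016 ]
 [0.4677 0.0559 0.016 ]]
0.1419 98.28
0.224 12.75
0.1418 -72.53
0.2467 -167.21
```

```bash
cat >> h.py <<'E'
YAW=12.5; O=np.array([.578,.1243,0]); RW=Ro.from_euler('z',YAW,degrees=True).as_matrix()
def wto(p):
    to(O+RW@np.array(p),YAW); s=manip.get_state()
    print("tcp in winder mm",(RW.T@(tool()[:3,3]-O)*1e3).round(1),"F winder",(RW.T@s["contact_force"]).round(1),"w",round(s["width"],4),"g",s["gripper_force"],"t",s["clock"])
def pawlbar(p): f=.43+p; return np.array([-.062+.053*np.cos(f),.042,.152+.053*np.sin(f)])
E
python3 -c "
from h import *
wto(pawlbar(.03)+[-.001,0,-.011])"
```

```text
tcp [0.5699 0.1488 0.3289] ytool 12.8 d [ 0.0206 -0.0157  0.2055] rows 3.31321880827951 twist 0.0025
tcp in winder mm [ -2.6  25.7 328.9] F winder [-0.5 -0.7 -0.1] w 0.0854 g 0.0 t 1.85
```

>>> {"name": "move_arm", "arguments": {
  "deltas": [
    [[0.0206,-0.0157,0.05,0.0025,-1],[0.0206,-0.0157,0.1,0.0025,-1],[0.0206,-0.0157,0.15,0.0025,-0.4],[0.0206,-0.0157,0.19,0.0025,-0.2],[0.0206,-0.0157,0.205,0.0025,0],[0.0206,-0.0157,0.205,0.0025,0],[0.0206,-0.0157,0.205,0.0025,0]]
  ],
  "squeeze": 20
}}

```text
clock: 2.55
position: [0.5548, 0.1603, 0.1673]
ee_rot: [0.001, 0.627, 0.779, 0.001]
contact_force: [0.4, 1.1, 0.2]
width: 0.0431
gripper_force: 0.0
```

```bash
python3 -c "
from h import *
wto(pawlbar(.03)+[-.001,0,-.011])
im=manip.get_image('wrist'); cv2.imwrite('pics/w2.png',im[:,:,::-1])"
```

```text
tcp [0.5548 0.1603 0.1673] ytool 12.3 d [ 0.0023 -0.0008  0.0035] rows 0.06829835531921791 twist -0.0017
tcp in winder mm [-14.9  40.2 167.3] F winder [0.6 1.  0.2] w 0.0431 g 0.0 t 2.55
```

View pics/w2.png

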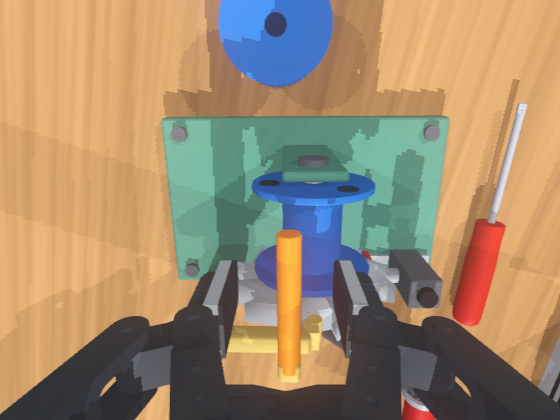

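The bar at (289,300) is centred between the pads (237 and 335). I'll close on it gently.

>>> {"name": "move_arm", "arguments": {
  "deltas": [
    [[0.001,0,0.001,0,0.5],[0.001,0,0.001,0,0.7],[0.001,0,0.001,0,0.8],[0.001,0,0.001,0,0.9],[0.001,0,0.001,0,0.9],[0.001,0,0.001,0,0.9]]
  ],
  "squeeze": 20
}}

```text
clock: 3.2
position: [0.5558, 0.1621, 0.1664]
ee_rot: [0.002, 0.627, 0.779, 0.002]
contact_force: [5.1, 1.9, 3.9]
width: 0.0092
gripper_force: 19.8
```

```bash
python3 -c "
from h import *
wto(pawlbar(.03)+[0,0,-.011])
b=pawlbar(.04)
for p in np.linspace(.04,1.74,13)[1:]: d=(pawlbar(p)-b)/.8; print([0,round(d[0],4),round(-d[2],4),0,.9])"
```

```text
tcp [0.5558 0.1621 0.1664] ytool 12.35 d [ 0.0003 -0.0013  0.0023] rows 0.04302705892502784 twist -0.0012
tcp in winder mm [-13.5  41.7 166.4] F winder [5.4 0.7 3.9] w 0.0092 g 19.782738089561462 t 3.2
[0, np.float64(-0.0048), np.float64(-0.008), 0, 0.9]
[0, np.float64(-0.0107), np.float64(-0.0153), 0, 0.9]
[0, np.float64(-0.0176), np.float64(-0.0217), 0, 0.9]
[0, np.float64(-0.0253), np.float64(-0.027), 0, 0.9]
[0, np.float64(-0.0337), np.float64(-0.0312), 0, 0.9]
[0, np.float64(-0.0426), np.float64(-0.0342), 0, 0.9]
[0, np.float64(-0.0519), np.float64(-0.0359), 0, 0.9]
[0, np.float64(-0.0612), np.float64(-0.0362), 0, 0.9]
[0, np.float64(-0.0705), np.float64(-0.0352), 0, 0.9]
[0, np.float64(-0.0796), np.float64(-0.033), 0, 0.9]
[0, np.float64(-0.0883), np.float64(-0.0294), 0, 0.9]
[0, np.float64(-0.0964), np.float64(-0.0247), 0, 0.9]
```

>>> {"name": "move_arm", "arguments": {
  "deltas": [
    [[0,-0.0048,-0.008,0,0.9],[0,-0.0107,-0.0153,0,0.9],[0,-0.0176,-0.0217,0,0.9],[0,-0.0253,-0.027,0,0.9],[0,-0.0337,-0.0312,0,0.9],[0,-0.0426,-0.0342,0,0.9],[0,-0.0426,-0.0342,0,0.9]]
  ]
}}

```text
clock: 3.9
position: [0.5229, 0.1548, 0.1955]
ee_rot: [0.003, 0.627, 0.779, 0.003]
contact_force: [4.5, 1.8, 10.2]
width: 0.0091
gripper_force: 20.4
```

```bash
python3 -c "
from h import *
wto(pawlbar(.89)+[0,0,-.011])"
```

```text
tcp [0.5229 0.1548 0.1955] ytool 12.35 d [ 0.0004 -0.002   0.0039] rows 0.07082030720593657 twist -0.0012
tcp in winder mm [-47.2  41.7 195.5] F winder [ 4.8  0.8 10.2] w 0.0091 g 20.40456086397171 t 3.9
```

>>> {"name": "move_arm", "arguments": {
  "deltas": [
    [[0,-0.008,-0.0057,0,0.9],[0,-0.0176,-0.006,0,0.9],[0,-0.028,-0.005,0,0.9],[0,-0.038,-0.0028,0,0.9],[0,-0.047,0.001,0,0.9],[0,-0.056,0.0055,0,0.9],[0,-0.056,0.0055,0,0.9]]
  ]
}}

```text
clock: 4.6
position: [0.4783, 0.1449, 0.1886]
ee_rot: [0.002, 0.627, 0.779, 0.002]
contact_force: [6.8, -0.7, 2.2]
width: 0.0092
gripper_force: 19.9
```

```bash
python3 -c "
from h import *
wto(pawlbar(1.74)+[0,0,-.011])"
```

```text
tcp [0.4783 0.1449 0.1886] ytool 12.34 d [0.0004 0.0012 0.0048] rows 0.07898495948898326 twist -0.0013
tcp in winder mm [-92.9  41.7 188.6] F winder [ 6.5 -2.2  2.2] w 0.0092 g 19.942879378795624 t 4.6
```

>>> {"name": "move_arm", "arguments": {
  "deltas": [
    [[0,-0.056,0,0,0.7],[0,0,0,0,0.5],[0,0,0,0,0.2],[0,0,0,0,0],[0,0,-0.04,0,0],[0,0,-0.09,0,0],[-0.02,0.02,-0.1,0,0],[-0.06,0.07,-0.1,0,0],[-0.1,0.13,-0.1,0,-0.2],[-0.14,0.182,-0.1,0,-0.2],[-0.14,0.182,-0.1,0,-0.2],[-0.14,0.182,-0.1,0,-0.2]]
  ]
}}

```text
clock: 5.8
position: [0.642, 0.0655, 0.266]
ee_rot: [-0.002, 0.628, 0.778, -0.002]
contact_force: [-1.9, 1.2, 0.8]
width: 0.051
gripper_force: 0.0
```

That first row carried a stray sideways value, so I need to check the pawl and the rest of the scene.

```bash
python3 -c "
from h import *
wto([.053,-.070,.149])
im=manip.get_image('top'); im2=manip.get_image('wrist')
a=cv2.resize(im[160:290,180:310],(420,420),interpolation=2); b=cv2.resize(im2,(380,285)); b=cv2.copyMakeBorder(b,0,135,0,0,0)
cv2.imwrite('pics/c3.png',np.hstack([a,b])[:,:,::-1])
c=cam('top')
for p in (.0,1.2,1.5,1.8):
  e=[(np.array(proj(c,O+RW@(pawlbar(p)+[0,y,0])))-[180,160])*420/130 for y in(-.042,.022)]; print(p,np.round(e))
"
```

```text
tcp [0.642  0.0655 0.266 ] ytool 12.25 d [0.0014 0.0048 0.1462] rows 2.340867435900092 twist -0.0021
tcp in winder mm [ 49.8 -71.3 266. ] F winder [-1.6  1.6  0.8] w 0.051 g 0.0 t 5.8
0.0 [[203. 202.]
 [130. 218.]]
1.2 [[213. 254.]
 [138. 271.]]
1.5 [[217. 272.]
 [142. 289.]]
1.8 [[221. 289.]
 [146. 307.]]
```

View pics/c3.png

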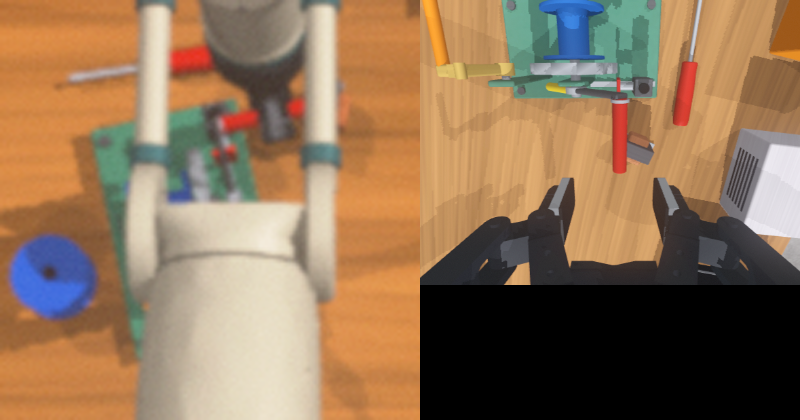

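The pawl is laid back, with its bar at the far left of the wrist view. The handle stands ahead between the fingers. Next I descend and estimate the button face position from the earlier pictures.

>>> {"name": "move_arm", "arguments": {
  "deltas": [
    [[0.001,0.0045,0.06,-0.002,-0.2],[0.001,0.0045,0.115,-0.002,-0.2],[0.001,0.0045,0.138,-0.002,-0.2],[0.001,0.0045,0.146,-0.002,-0.1],[0.001,0.0045,0.146,-0.002,0],[0.001,0.0045,0.146,-0.002,0]]
  ]
}}

```text
clock: 6.5
position: [0.6465, 0.0685, 0.1533]
ee_rot: [0.001, 0.625, 0.781, 0.001]
contact_force: [-0.6, -0.4, 0.0]
width: 0.0425
gripper_force: 0.0
```

```bash
python3 -c "
from h import *
wto([.053,-.070,.149])
im=cv2.imread('pics/w1.png')[:,:,::-1].copy()
r=mask(im,(0,150,70),(6,255,255))|mask(im,(173,150,70),(180,255,255))
n,l,st,ce=cv2.connectedComponentsWithStats(r); print(st[1:][st[1:,4]>15])
# camera of w1
p=manip.camera_params('wrist'); T=np.eye(4); T[:3,:3]=Ro.from_quat([.6235,.782,0,-.0007]).as_matrix(); T[:3,3]=[.570,.1495,.329]
X=np.linalg.inv(T@p['tool_from_camera']); K=cam('wrist')[0]; c=(K,X[:3,:3],X[:3,3])
for q in ((329,205),(335,205),(329,217),(335,217)): print(q,(RW.T@(onz(c,q,.069)-O)*1e3).round(1))
im=manip.get_image('wrist'); r=mask(im,(0,150,70),(6,255,255))|mask(im,(173,150,70),(180,255,255))
n,l,st,ce=cv2.connectedComponentsWithStats(r); print(st[1:][st[1:,4]>40])
"
```

```text
tcp [0.6465 0.0685 0.1533] ytool 12.63 d [-0.0009 -0.0023  0.0054] rows 0.09527814082684605 twist 0.001
tcp in winder mm [ 54.8 -69.3 153.3] F winder [-0.6 -0.2  0. ] w 0.0425 g 0.0 t 6.5
[[ 391  170   31   75 1370]
 [ 327  205    8   13   73]
 [ 343  242    9    3   19]
 [ 333  248   20   71 1087]]
(329, 205) [ 49.7 -18.7  69. ]
(335, 205) [ 56.7 -18.7  69. ]
(329, 217) [ 50.3 -33.6  69. ]
(335, 217) [ 57.4 -33.5  69. ]
[[ 395   90   55  132 4296]
 [ 281  124    7   41  275]
 [ 273  188   31    8  129]
 [ 265  203   41  171 6163]]
```

>>> {"name": "move_arm", "arguments": {
  "deltas": [
    [[0,-0.0018,0.001,0,0.3],[0,-0.0018,0.001,0,0.5],[0,-0.0018,0.001,0,0.7],[0,-0.0018,0.001,0,0.8],[0,-0.0018,0.001,0,0.8]]
  ],
  "squeeze": 20
}}

```text
clock: 7.05
position: [0.6462, 0.0679, 0.1516]
ee_rot: [0.001, 0.625, 0.78, 0.001]
contact_force: [2.6, 0.9, 4.6]
width: 0.0152
gripper_force: 21.9
```

```bash
python3 -c "
from h import *
wto([.053,-.070,.149])
q0=.724; f=lambda q: np.array([.08*np.sin(q),.1+.08*np.cos(q)])
for q in np.arange(.65,-.9,-.075): d=(f(q)-f(q0))/.8; print(round(q,3),[0,float(d[0].round(4)),float(-d[1].round(4)),0,.8])
"
```

```text
tcp [0.6462 0.0679 0.1516] ytool 12.58 d [-0.0002 -0.0017  0.0033] rows 0.05935927272243392 twist 0.0007
tcp in winder mm [ 54.4 -69.8 151.6] F winder [2.8 0.3 4.6] w 0.0152 g 21.90597027540207 t 7.05
0.65 [0, -0.0057, -0.0047, 0, 0.8]
0.575 [0, -0.0119, -0.009, 0, 0.8]
0.5 [0, -0.0183, -0.0128, 0, 0.8]
0.425 [0, -0.025, -0.0162, 0, 0.8]
0.35 [0, -0.0319, -0.019, 0, 0.8]
0.275 [0, -0.0391, -0.0213, 0, 0.8]
0.2 [0, -0.0464, -0.0231, 0, 0.8]
0.125 [0, -0.0538, -0.0243, 0, 0.8]
0.05 [0, -0.0612, -0.025, 0, 0.8]
-0.025 [0, -0.0687, -0.0251, 0, 0.8]
-0.1 [0, -0.0762, -0.0246, 0, 0.8]
-0.175 [0, -0.0836, -0.0236, 0, 0.8]
-0.25 [0, -0.091, -0.022, 0, 0.8]
-0.325 [0, -0.0982, -0.0198, 0, 0.8]
-0.4 [0, -0.1052, -0.0172, 0, 0.8]
-0.475 [0, -0.112, -0.014, 0, 0.8]
-0.55 [0, -0.1185, -0.0103, 0, 0.8]
-0.625 [0, -0.1247, -0.0062, 0, 0.8]
-0.7 [0, -0.1307, -0.0016, 0, 0.8]
-0.775 [0, -0.1362, 0.0035, 0, 0.8]
-0.85 [0, -0.1414, 0.0089, 0, 0.8]
```

>>> {"name": "move_arm", "arguments": {
  "deltas": [
    [[0,-0.0057,-0.0055,0,0.8],[0,-0.0119,-0.01,0,0.8],[0,-0.0183,-0.014,0,0.8],[0,-0.025,-0.018,0,0.8],[0,-0.0319,-0.021,0,0.8],[0,-0.0391,-0.0235,0,0.8],[0,-0.0464,-0.0253,0,0.8],[0,-0.0538,-0.0265,0,0.8],[0,-0.0612,-0.0272,0,0.8],[0,-0.0687,-0.0273,0,0.8],[0,-0.0687,-0.0273,0,0.8]]
  ]
}}

```text
clock: 8.15
position: [0.5969, 0.0568, 0.1762]
ee_rot: [0.005, 0.626, 0.78, 0.006]
contact_force: [7.3, 3.2, 11.4]
width: 0.0154
gripper_force: 20.5
```

```bash
python3 -c "
from h import *
wto([.08*np.sin(-.025),-.070,.169])"
```

```text
tcp [0.5969 0.0568 0.1762] ytool 12.55 d [-0.     -0.0074  0.0089] rows 0.18574541554428625 twist 0.0004
tcp in winder mm [  3.8 -70.  176.2] F winder [ 7.8  1.5 11.4] w 0.0154 g 20.54975062608719 t 8.15
```

>>> {"name": "move_arm", "arguments": {
  "deltas": [
    [[0,-0.0075,-0.0045,0,0.8],[0,-0.0149,-0.0035,0,0.8],[0,-0.0223,-0.0019,0,0.8],[0,-0.0295,0.0003,0,0.8],[0,-0.0365,0.0029,0,0.8],[0,-0.0365,0.0029,0,0.8]]
  ]
}}

```text
clock: 8.75
position: [0.5658, 0.0498, 0.1719]
ee_rot: [0.003, 0.626, 0.78, 0.003]
contact_force: [5.9, 1.9, 5.3]
width: 0.015
gripper_force: 20.9
```

```bash
cat >> h.py <<'E'
def crank():
    s=manip.get_state(); F=RW.T@s["contact_force"]; p=RW.T@(tool()[:3,3]-O); q=np.arcsin(np.clip(p[0]/.08,-1,1)); t=np.array([np.cos(q),0,-np.sin(q)])
    print("q~",q.round(3),"tcp",(p*1e3).round(1),"F",F.round(1),"Ftan",(F@t).round(1),"Frad",(F@np.array([np.sin(q),0,np.cos(q)])).round(1),"expect TCPz(bar-4.5)",round(100+80*np.cos(q)-4.5,1),"w",s["width"],"t",s["clock"])
E
python3 -c "
from h import *
crank()"
```

```text
q~ -0.357 tcp [-28.  -70.1 171.9] F [6.2 0.6 5.3] Ftan 7.6 Frad 2.9 expect TCPz(bar-4.5) 170.4 w 0.015039790382604053 t 8.75
```

>>> {"name": "move_arm", "arguments": {
  "deltas": [
    [[0,-0.0046,0.0019,0,0.8],[0,-0.0092,0.0039,0,0.8],[0,-0.0137,0.0062,0,0.8],[0,-0.0137,0.0062,0,0.8]]
  ]
}}

```text
clock: 9.15
position: [0.5555, 0.0473, 0.1669]
ee_rot: [0.003, 0.626, 0.78, 0.003]
contact_force: [4.9, 2.0, 5.1]
width: 0.0151
gripper_force: 20.8
```

```bash
python3 -c "
from h import *
crank()
im=manip.get_image('wrist');cv2.imwrite('pics/w4.png',im[:,:,::-1])"
```

```text
q~ -0.504 tcp [-38.6 -70.3 166.9] F [5.2 0.9 5.1] Ftan 7.0 Frad 2.0 expect TCPz(bar-4.5) 165.6 w 0.015102378947678258 t 9.15
```

View pics/w4.png

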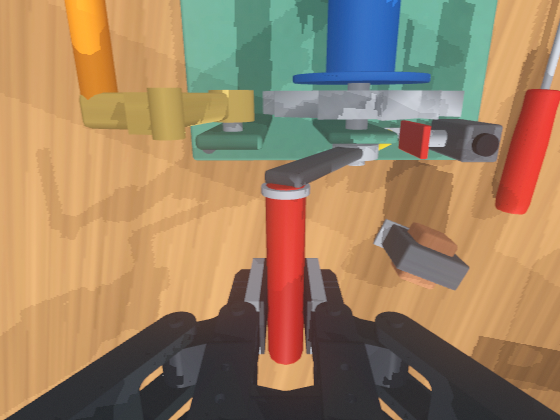

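The yellow arm tip at (388,146) is about 10 px short of the red button at (401,138), and the handle is well held. From here I go in small steps and watch the force.

>>> {"name": "move_arm", "arguments": {
  "deltas": [
    [[0,-0.0043,0.0026,0,0.8],[0,-0.0043,0.0026,0,0.8],[0,-0.0043,0.0026,0,0.8]]
  ]
}}

```text
clock: 9.5
position: [0.5523, 0.0466, 0.1647]
ee_rot: [0.003, 0.626, 0.78, 0.003]
contact_force: [5.4, 2.3, 4.5]
width: 0.0153
gripper_force: 20.8
```

```bash
python3 -c "
from h import *
crank()"
```

```text
q~ -0.552 tcp [-41.9 -70.3 164.7] F [5.8 1.1 4.5] Ftan 7.3 Frad 0.8 expect TCPz(bar-4.5) 163.6 w 0.015273649702841084 t 9.5
```

>>> {"name": "move_arm", "arguments": {
  "deltas": [
    [[0,-0.0042,0.0028,0,0.8],[0,-0.0042,0.0028,0,0.8],[0,-0.0042,0.0028,0,0.8]]
  ]
}}

```text
clock: 9.8
position: [0.549, 0.0459, 0.1624]
ee_rot: [0.003, 0.626, 0.78, 0.003]
contact_force: [5.4, 1.8, 3.7]
width: 0.0153
gripper_force: 20.8
```

```bash
python3 -c "
from h import *
crank()"
```

```text
q~ -0.601 tcp [-45.3 -70.3 162.4] F [5.7 0.5 3.7] Ftan 6.8 Frad -0.2 expect TCPz(bar-4.5) 161.5 w 0.01525625497160136 t 9.8
```

>>> {"name": "move_arm", "arguments": {
  "deltas": [
    [[0,-0.0032,0.0024,0,0.8],[0,-0.0032,0.0024,0,0.8],[0,-0.0032,0.0024,0,0.8]]
  ]
}}

```text
clock: 10.1
position: [0.5466, 0.0453, 0.1605]
ee_rot: [0.003, 0.626, 0.78, 0.003]
contact_force: [6.0, 1.3, 4.3]
width: 0.015
gripper_force: 20.8
```

```bash
python3 -c "
from h import *
crank()"
```

```text
q~ -0.639 tcp [-47.7 -70.4 160.5] F [ 6.1 -0.   4.3] Ftan 7.5 Frad -0.2 expect TCPz(bar-4.5) 159.7 w 0.015010238866091239 t 10.1
```

>>> {"name": "move_arm", "arguments": {
  "deltas": [
    [[0,-0.0024,0.0018,0,0.8],[0,-0.0024,0.0018,0,0.8],[0,-0.0024,0.0018,0,0.8]]
  ]
}}

```text
clock: 10.4
position: [0.545, 0.0449, 0.1591]
ee_rot: [0.003, 0.626, 0.78, 0.003]
contact_force: [6.6, 2.1, 3.8]
width: 0.0152
gripper_force: 20.8
```

```bash
python3 -c "
from h import *
crank()"
```

```text
q~ -0.665 tcp [-49.4 -70.4 159.1] F [6.9 0.6 3.8] Ftan 7.7 Frad -1.3 expect TCPz(bar-4.5) 158.4 w 0.015248081779945525 t 10.4
```

>>> {"name": "move_arm", "arguments": {
  "deltas": [
    [[0,-0.0024,0.0018,0,0.8],[0,-0.0024,0.0018,0,0.8],[0,-0.0024,0.0018,0,0.8]]
  ]
}}

```text
clock: 10.7
position: [0.5439, 0.0446, 0.158]
ee_rot: [0.004, 0.626, 0.78, 0.004]
contact_force: [7.4, 2.3, 5.0]
width: 0.0148
gripper_force: 21.0
```

```bash
python3 -c "
from h import *
crank()
im=manip.get_image('wrist');cv2.imwrite('pics/w5.png',cv2.resize(im[80:200,340:520,::-1],None,fx=4,fy=4,interpolation=2))"
```

```text
q~ -0.684 tcp [-50.6 -70.4 158. ] F [7.7 0.7 5. ] Ftan 9.2 Frad -1.0 expect TCPz(bar-4.5) 157.5 w 0.014791661460732988 t 10.7
```

View pics/w5.png

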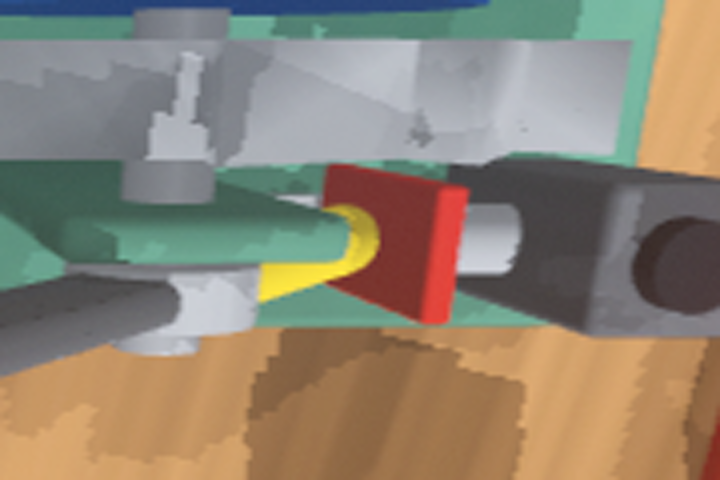

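The yellow arm tip at (360,240) now touches the button, and the force is rising (about +2 N). I'll keep pressing.

>>> {"name": "move_arm", "arguments": {
  "deltas": [
    [[0,-0.0024,0.002,0,0.8],[0,-0.0024,0.002,0,0.8],[0,-0.0024,0.002,0,0.8]]
  ]
}}

```text
clock: 11.05
position: [0.5427, 0.0444, 0.1568]
ee_rot: [0.005, 0.626, 0.78, 0.005]
contact_force: [7.8, 2.3, 4.9]
width: 0.0152
gripper_force: 21.1
```

```bash
python3 -c "
from h import *
crank()"
```

```text
q~ -0.704 tcp [-51.8 -70.4 156.8] F [8.1 0.5 4.9] Ftan 9.4 Frad -1.5 expect TCPz(bar-4.5) 156.5 w 0.015211008315516139 t 11.05
```

>>> {"name": "move_arm", "arguments": {
  "deltas": [
    [[0,-0.0014,0.0012,0,0.8],[0,-0.0014,0.0012,0,0.8],[0,-0.0014,0.0012,0,0.8]]
  ]
}}

```text
clock: 11.35
position: [0.5425, 0.0443, 0.1565]
ee_rot: [0.005, 0.626, 0.78, 0.005]
contact_force: [9.2, 3.6, 7.6]
width: 0.0148
gripper_force: 21.3
```

```bash
python3 -c "
from h import *
crank()"
```

```text
q~ -0.708 tcp [-52.  -70.4 156.5] F [9.8 1.5 7.6] Ftan 12.4 Frad -0.6 expect TCPz(bar-4.5) 156.3 w 0.014800977299671425 t 11.35
```

>>> {"name": "move_arm", "arguments": {
  "deltas": [
    [[0,-0.0014,0.0012,0,0.8],[0,-0.0014,0.0012,0,0.8],[0,-0.0014,0.0012,0,0.8],[0,-0.0014,0.0012,0,0.8]]
  ]
}}

```text
clock: 11.75
position: [0.5418, 0.0441, 0.1558]
ee_rot: [0.006, 0.626, 0.78, 0.006]
contact_force: [9.7, 4.0, 8.2]
width: 0.015
gripper_force: 21.4
```

```bash
python3 -c "
from h import *
crank()"
```

```text
q~ -0.718 tcp [-52.7 -70.4 155.8] F [10.3  1.8  8.2] Ftan 13.2 Frad -0.6 expect TCPz(bar-4.5) 155.7 w 0.0150282042635848 t 11.75
```

>>> {"name": "move_arm", "arguments": {
  "deltas": [
    [[0,0.0016,-0.0014,0,0.8],[0,0.0033,-0.0028,0,0.8],[0,0.0033,-0.0028,0,0.8]]
  ]
}}

```text
clock: 12.05
position: [0.5418, 0.0442, 0.156]
ee_rot: [0.003, 0.626, 0.78, 0.003]
contact_force: [6.8, 1.5, 1.1]
width: 0.0149
gripper_force: 20.8
```

```bash
python3 -c "
from h import *
crank()"
```

```text
q~ -0.719 tcp [-52.7 -70.4 156. ] F [6.9 0.  1.1] Ftan 6.0 Frad -3.7 expect TCPz(bar-4.5) 155.7 w 0.01491503118902256 t 12.05
```

>>> {"name": "move_arm", "arguments": {
  "deltas": [
    [[0,0.003,0,0,0.8],[0,0.003,0,0,0.62],[0,0.003,0,0,0.5],[0,0.003,0,0,0.3],[0,0.003,0,0,0.1],[0,0.003,0,0,0],[0,0.003,0,0,0]]
  ]
}}

```text
clock: 12.75
position: [0.5393, 0.0443, 0.1543]
ee_rot: [-0.001, 0.625, 0.78, -0.0]
contact_force: [0.0, 0.6, -0.3]
width: 0.0424
gripper_force: 0.0
```

```bash
python3 -c "
from h import *
crank()"
```

```text
q~ -0.76 tcp [-55.1 -69.8 154.3] F [ 0.1  0.5 -0.3] Ftan -0.1 Frad -0.3 expect TCPz(bar-4.5) 153.5 w 0.04238269963908807 t 12.75
```

>>> {"name": "move_arm", "arguments": {
  "deltas": [
    [[0,0,-0.05,0,0],[0,0,-0.1,0,0],[0,0,-0.133,0,0],[0,0,-0.133,0,0],[0,0,-0.133,0,0]]
  ]
}}

```text
clock: 13.25
position: [0.5397, 0.0443, 0.2612]
ee_rot: [0.0, 0.625, 0.78, 0.0]
contact_force: [-0.3, 0.1, -1.1]
width: 0.0426
gripper_force: 0.0
```

```bash
python3 -c "
from h import *
wto(pawlbar(1.8)+[0,0,-.0085])
im=manip.get_image('wrist');cv2.imwrite('pics/w6.png',np.hstack([cv2.resize(im,(440,330)),cv2.resize(im[120:240,300:420],(330,330),interpolation=2)])[:,:,::-1])
c=cam('wrist')
for p in(1.7,1.8): print([proj(c,O+RW@(pawlbar(p)+[0,y,0])).round(0) for y in(-.042,.022)])
o=mask(im,(8,190,190),(18,255,255)); ct=max(cv2.findContours(o[:,:200].copy(),0,2)[0],key=cv2.contourArea); print(cv2.boundingRect(ct))
for q in (-.66,-.69,-.72,-.75): print(q,[proj(c,O+RW@np.array([.08*np.sin(q),y,.1+.08*np.cos(q)])).round(1) for y in (-.034,-.108)])
r=mask(im,(0,170,90),(5,255,255))|mask(im,(174,170,90),(180,255,255)); n,l,st,ce=cv2.connectedComponentsWithStats(r); print(st[1:][st[1:,4]>40])
"
```

```text
tcp [0.5397 0.0443 0.2612] ytool 12.59 d [ 0.1399 -0.0495  0.0947] rows 2.8168065487741334 twist 0.0007
tcp in winder mm [-54.7 -69.9 261.2] F winder [-0.2  0.2 -1.1] w 0.0426 g 0.0 t 13.25
[array([220., 110.]), array([212., -26.])]
[array([213., 110.]), array([205., -24.])]Traceback (most recent call last):
  File "<string>", line 7, in <module>
    o=mask(im,(8,190,190),(18,255,255)); ct=max(cv2.findContours(o[:,:200].copy(),0,2)[0],key=cv2.contourArea); print(cv2.boundingRect(ct))
                                            ~~~^^^^^^^^^^^^^^^^^^^^^^^^^^^^^^^^^^^^^^^^^^^^^^^^^^^^^^^^^^^^^^^
ValueError: max() iterable argument is empty
```

View pics/w6.png

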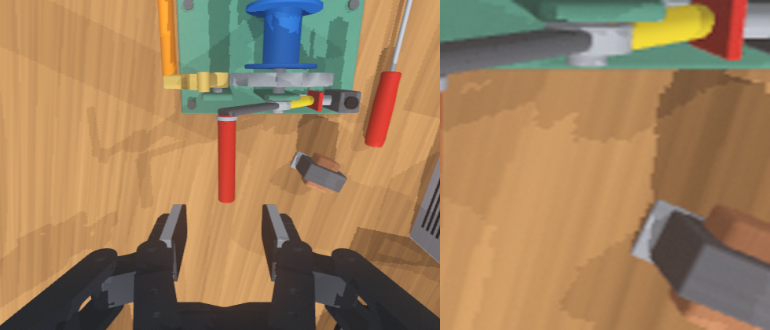

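The pawl bar at (165,35), half-scale, matches angle 1.8. The yellow arm is against the button at (315,100), with the rod still visible. I check the button travel numerically by its back edge.

```bash
python3 -c "
from h import *
im=manip.get_image('wrist'); c=cam('wrist')
r=mask(im,(0,150,70),(6,255,255))|mask(im,(173,150,70),(180,255,255)); n,l,st,ce=cv2.connectedComponentsWithStats(r)
for s in st[1:]:
  if s[4]>40: print(s)
for q in (-.66,-.69,-.72,-.75): print(q,[proj(c,O+RW@np.array([.08*np.sin(q),y,.1+.08*np.cos(q)])).round(1) for y in (-.034,-.108)])
ys,xs=np.where(r[100:150,380:425]); 
for v in range(115,142,4):
  u=np.where(r[v,370:430])[0]+370
  if len(u): print(v,u.min(),u.max(),(RW.T@(onz(c,(u.max()+.5,v),.069)-O)*1e3).round(1)); print(im[v,u.max()-1:u.max()+30:2].sum(1))
im=cv2.imread('pics/w1.png')[:,:,::-1]; print(np.array(im)[200:218:4,324:360:2].sum(2))
"
```

```text
[ 466   91   47   97 2466]
[392 115  22  27 340]
[ 279  154   22  106 2215]
-0.66 [array([294.5, 161.8]), array([293.6, 263.3])]
-0.69 [array([291.6, 161.4]), array([290.9, 262.3])]
-0.72 [array([288.8, 161. ]), array([288.4, 261.4])]
-0.75 [array([286.1, 160.6]), array([286. , 260.4])]
115 394 397 [44.7 -9.1 69. ]
[222 250 333 333 302 303 304 298 358 240 190 192 195 197 208 216]
119 394 412 [ 58.4 -12.6  69. ]
[341 292 190 187 191 187 188 191 187 189 188 189 256 345 362 281]
123 400 412 [ 58.8 -16.   69. ]
[338 337 361 361 362 360 307 191 185 191 190 190 273 361 329 282]
127 402 411 [ 58.3 -19.6  69. ]
[336 463 511 509 509 510 510 253 184 186 186 186 251 347 349 278]
131 401 410 [ 57.8 -23.1  69. ]
[333 418 591 592 590 589 588 267 189 206 202 207 242 330 329 267]
135 392 411 [ 59.1 -26.7  69. ]
[336 206 186 197 193 189 191 195 203 205 206 232 322 334 330 212]
139 401 410 [ 58.6 -30.2  69. ]
[332 371 356 361 362 302 235 209 205 202 202 210 318 355 341 336]
[[407 478 541 530 418 412 421 417 349 348 352 350 241 188 198 221 221 221]
 [446 307 278 327 398 451 529 514 515 517 514 515 280 184 255 353 318 273]
 [398 321 196 273 332 410 395 394 394 396 395 282 188 185 295 342 272 152]
 [397 346 219 288 334 295 270 275 259 251 244 240 190 186 307 317 204 183]
 [351 267 269 294 335 305 318 310 291 285 279 297 324 198 322 339 333 231]]
```

Button back edge moved from about 55.5 to 58.3 mm, so it is roughly 2.8 mm in, inside the 2–4 mm range. Now back to the pawl.

>>> {"name": "move_arm", "arguments": {
  "deltas": [
    [[0.05,-0.02,0,0,0],[0.1,-0.04,0,0,0],[0.14,-0.0495,0,0,0],[0.14,-0.0495,0.03,0,0],[0.14,-0.0495,0.07,0,0],[0.14,-0.0495,0.095,0,0],[0.14,-0.0495,0.095,0,0],[0.14,-0.0495,0.095,0,0]]
  ]
}}

```text
clock: 14.15
position: [0.4764, 0.1449, 0.1843]
ee_rot: [-0.001, 0.625, 0.78, -0.001]
contact_force: [0.1, -0.4, 0.2]
width: 0.0427
gripper_force: 0.0
```

```bash
python3 -c "
from h import *
wto(pawlbar(1.8)+[0,0,-.0085])
im=manip.get_image('wrist'); cv2.imwrite('pics/w7.png',im[:,:,::-1])"
```

```text
tcp [0.4764 0.1449 0.1843] ytool 12.58 d [-0.0001  0.0003 -0.0014] rows 0.02333209322893042 twist 0.0007
tcp in winder mm [-94.7  42.1 184.3] F winder [-0.  -0.4  0.2] w 0.0427 g 0.0 t 14.15
```

View pics/w7.png

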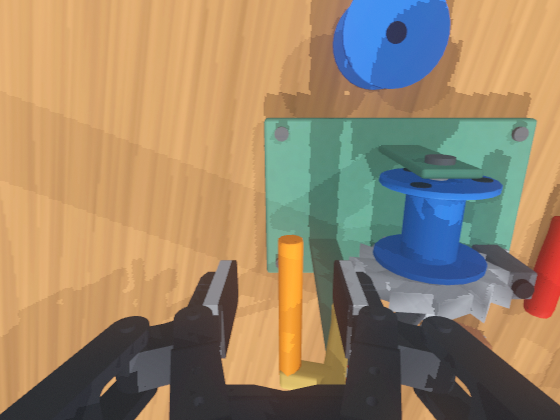

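The bar at (290,300) sits between the pads (238 and 335). I close on it and compute the reverse arc.

>>> {"name": "move_arm", "arguments": {
  "deltas": [
    [[0,0,0,0,0.5],[0,0,0,0,0.7],[0,0,0,0,0.8],[0,0,0,0,0.9],[0,0,0,0,0.9],[0,0,0,0,0.9]]
  ],
  "squeeze": 20
}}

```text
clock: 14.8
position: [0.4782, 0.1452, 0.186]
ee_rot: [0.001, 0.625, 0.78, 0.001]
contact_force: [3.3, 1.8, 3.9]
width: 0.0091
gripper_force: 19.8
```

```bash
cat >> h.py <<'E'
def pawl():
    s=manip.get_state(); p=RW.T@(tool()[:3,3]-O); f=np.arctan2(p[2]+OFF-.152,p[0]+.062)
    print("p~",(f-.43).round(3),"r",np.hypot(p[2]+OFF-.152,p[0]+.062).round(4),"tcp",(p*1e3).round(1),"F",(RW.T@s["contact_force"]).round(1),"w",s["width"],"t",s["clock"])
OFF=.009
E
python3 -c "
from h import *
pawl()
b=pawlbar(1.8)
for p in (1.7,1.6,1.45,1.3,1.15,1.,.85,.7,.6,.5,.4,.35,.3,.25,.2,.15,.1,.05): d=(pawlbar(p)-b)/.8; print(p,float(d[0].round(4)),float(-d[2].round(4)))"
```

```text
p~ 1.764 r 0.0529 tcp [-92.9  42.  186. ] F [3.6 1.  3.9] w 0.009128603829364796 t 14.8
1.7 0.0054 -0.0038
1.6 0.0112 -0.007
1.45 0.0204 -0.0107
1.3 0.0301 -0.013
1.15 0.04 -0.0139
1.0 0.0499 -0.0132
0.85 0.0596 -0.0111
0.7 0.0688 -0.0075
0.6 0.0747 -0.0044
0.5 0.0802 -0.0007
0.4 0.0853 0.0035
0.35 0.0877 0.0058
0.3 0.0899 0.0082
0.25 0.0921 0.0107
0.2 0.0941 0.0133
0.15 0.096 0.0161
0.1 0.0977 0.0189
0.05 0.0993 0.0218
```

>>> {"name": "move_arm", "arguments": {
  "deltas": [
    [[0,0.0064,-0.005,0,0.9],[0,0.012,-0.0085,0,0.9],[0,0.021,-0.012,0,0.9],[0,0.031,-0.0145,0,0.9],[0,0.041,-0.0155,0,0.9],[0,0.051,-0.0148,0,0.9],[0,0.0606,-0.0126,0,0.9],[0,0.0606,-0.0126,0,0.9]]
  ]
}}

```text
clock: 15.6
position: [0.5257, 0.1559, 0.1945]
ee_rot: [0.0, 0.625, 0.78, 0.0]
contact_force: [0.7, 1.0, 1.0]
width: 0.009
gripper_force: 20.2
```

```bash
python3 -c "
from h import *
pawl()"
```

```text
p~ 0.808 r 0.0545 tcp [-44.2  42.2 194.5] F [0.9 0.9 1. ] w 0.00895729385229636 t 15.6
```

>>> {"name": "move_arm", "arguments": {
  "deltas": [
    [[0,0.0092,0.0036,0,0.9],[0,0.0151,0.0067,0,0.9],[0,0.0206,0.0104,0,0.9],[0,0.0257,0.0146,0,0.9],[0,0.0281,0.0169,0,0.9],[0,0.0303,0.0193,0,0.9],[0,0.0303,0.0193,0,0.9]]
  ]
}}

```text
clock: 16.3
position: [0.548, 0.1609, 0.1793]
ee_rot: [-0.0, 0.625, 0.78, 0.0]
contact_force: [-1.0, -0.1, 1.2]
width: 0.0089
gripper_force: 20.3
```

```bash
python3 -c "
from h import *
pawl()"
```

```text
p~ 0.299 r 0.0545 tcp [-21.3  42.2 179.3] F [-0.9  0.2  1.2] w 0.008881289508234023 t 16.3
```

>>> {"name": "move_arm", "arguments": {
  "deltas": [
    [[0,0.0011,0.0012,0,0.9],[0,0.0022,0.0025,0,0.9],[0,0.0032,0.0038,0,0.9],[0,0.0042,0.0051,0,0.9],[0,0.0042,0.0051,0,0.9]]
  ]
}}

```text
clock: 16.8
position: [0.5512, 0.1616, 0.1755]
ee_rot: [0.0, 0.625, 0.78, 0.0]
contact_force: [-0.9, 0.5, 1.2]
width: 0.0091
gripper_force: 20.3
```

```bash
python3 -c "
from h import *
pawl()"
```

```text
p~ 0.207 r 0.0546 tcp [-18.1  42.2 175.5] F [-0.8  0.7  1.2] w 0.009109779817365177 t 16.8
```

>>> {"name": "move_arm", "arguments": {
  "deltas": [
    [[0,0.001,0.0014,0,0.9],[0,0.0019,0.0027,0,0.9],[0,0.0019,0.0027,0,0.9]]
  ]
}}

```text
clock: 17.1
position: [0.5527, 0.162, 0.1732]
ee_rot: [-0.0, 0.625, 0.78, 0.0]
contact_force: [-1.3, -1.2, 0.8]
width: 0.009
gripper_force: 20.3
```

```bash
python3 -c "
from h import *
pawl()"
```

```text
p~ 0.156 r 0.0546 tcp [-16.5  42.2 173.2] F [-1.5 -0.9  0.8] w 0.008975924746479302 t 17.1
```

>>> {"name": "move_arm", "arguments": {
  "deltas": [
    [[0,0.0006,0.0009,0,0.9],[0,0.0011,0.0017,0,0.9],[0,0.0011,0.0017,0,0.9]]
  ]
}}

```text
clock: 17.4
position: [0.5535, 0.1621, 0.1719]
ee_rot: [-0.0, 0.625, 0.78, -0.0]
contact_force: [-1.6, -0.4, -0.5]
width: 0.0093
gripper_force: 20.4
```

```bash
python3 -c "
from h import *
pawl()"
```

```text
p~ 0.128 r 0.0545 tcp [-15.7  42.2 171.9] F [-1.6 -0.1 -0.5] w 0.009328687525530581 t 17.4
```

>>> {"name": "move_arm", "arguments": {
  "deltas": [
    [[0,0.0006,0.0009,0,0.9],[0,0.0011,0.0017,0,0.9],[0,0.0011,0.0017,0,0.9]]
  ]
}}

```text
clock: 17.7
position: [0.5543, 0.1623, 0.1706]
ee_rot: [-0.0, 0.625, 0.78, -0.0]
contact_force: [-1.0, 0.3, 1.0]
width: 0.0092
gripper_force: 20.4
```

```bash
python3 -c "
from h import *
pawl()"
```

```text
p~ 0.1 r 0.0546 tcp [-14.9  42.2 170.6] F [-0.9  0.5  1. ] w 0.009216845568736216 t 17.7
```

>>> {"name": "move_arm", "arguments": {
  "deltas": [
    [[0,0.0005,0.0009,0,0.9],[0,0.001,0.0017,0,0.9],[0,0.001,0.0017,0,0.9]]
  ]
}}

```text
clock: 18.0
position: [0.555, 0.1624, 0.1696]
ee_rot: [-0.0, 0.625, 0.78, -0.0]
contact_force: [-2.7, -0.6, 4.0]
width: 0.0096
gripper_force: 20.5
```

```bash
python3 -c "
from h import *
pawl()"
```

```text
p~ 0.078 r 0.0547 tcp [-14.2  42.2 169.6] F [-2.7  0.   4. ] w 0.009600891770953027 t 18.0
```

>>> {"name": "move_arm", "arguments": {
  "deltas": [
    [[0,0.0005,0.0009,0,0.9],[0,0.001,0.0017,0,0.9],[0,0.001,0.0017,0,0.9]]
  ]
}}

```text
clock: 18.3
position: [0.5551, 0.1625, 0.1694]
ee_rot: [-0.0, 0.625, 0.78, -0.0]
contact_force: [-6.1, -0.4, 10.5]
width: 0.0089
gripper_force: 21.1
```

```bash
python3 -c "
from h import *
pawl()"
```

```text
p~ 0.074 r 0.0547 tcp [-14.1  42.2 169.4] F [-6.   0.9 10.5] w 0.008876561464991488 t 18.3
```

Contact is at about p = 0.07, so the nose is on the teeth. I'll take the load off and open.

>>> {"name": "move_arm", "arguments": {
  "deltas": [
    [[0,-0.0008,-0.0014,0,0.9],[0,-0.0014,-0.0026,0,0.9],[0,-0.0014,-0.0026,0,0.9],[0,-0.0014,-0.0026,0,0.7],[0,-0.0014,-0.0026,0,0.5],[0,-0.0014,-0.0026,0,0.2],[0,-0.0014,-0.0026,0,0],[0,-0.0014,-0.0026,0,0]]
  ]
}}

```text
clock: 19.1
position: [0.555, 0.1623, 0.17]
ee_rot: [0.0, 0.625, 0.78, 0.0]
contact_force: [-0.1, 0.8, 0.7]
width: 0.0429
gripper_force: 0.0
```

>>> {"name": "move_arm", "arguments": {
  "deltas": [
    [[0,0,-0.04,0,0],[0,0,-0.09,0,0],[0,0,-0.14,0,0],[0,0,-0.16,0,0],[0,0,-0.16,0,0],[0,0,-0.16,0,0]]
  ]
}}

```text
clock: 19.7
position: [0.5545, 0.1623, 0.2974]
ee_rot: [-0.0, 0.625, 0.78, -0.0]
contact_force: [-0.4, -0.0, -0.9]
width: 0.0427
gripper_force: 0.0
```

```bash
python3 -c "
from h import *
pawl()
im=manip.get_image('wrist'); cv2.imwrite('pics/w8.png',im[:,:,::-1])
c=cam('wrist')
for p in(0,.05,.1,.17): print(p,[proj(c,O+RW@(pawlbar(p)+[0,y,0])).round(1) for y in(-.042,.022)])
o=mask(im,(8,190,190),(18,255,255)); o[:,:220]=0;o[:,360:]=0; ct=max(cv2.findContours(o,0,2)[0],key=cv2.contourArea); print(cv2.boundingRect(ct))
r=mask(im,(0,150,70),(6,255,255))|mask(im,(173,150,70),(180,255,255))
n,l,st,ce=cv2.connectedComponentsWithStats(r); print(st[1:][st[1:,4]>20])
for q in (-.66,-.69,-.72,-.75): print(q,[proj(c,O+RW@np.array([.08*np.sin(q),y,.1+.08*np.cos(q)])).round(1) for y in (-.034,-.108)])
"
```

```text
p~ 0.844 r 0.1615 tcp [-14.8  42.2 297.4] F [-0.4  0.1 -0.9] w 0.04267682934551142 t 19.7
0 [array([286.5, 252.6]), array([286.6, 173.8])]
0.05 [array([285. , 253.9]), array([285. , 174.5])]
0.1 [array([283.3, 255.1]), array([283.3, 175.2])]
0.17 [array([280.8, 256.9]), array([280.5, 176.1])]
(280, 171, 12, 81)
[[ 408  186   34   79 1557]
 [ 347  227    6   12   66]
 [ 234  278   19   74 1077]]
-0.66 [array([245.2, 283.3]), array([248. , 354.5])]
-0.69 [array([243.3, 282.4]), array([246.1, 353.4])]
-0.72 [array([241.3, 281.5]), array([244.3, 352.2])]
-0.75 [array([239.5, 280.5]), array([242.6, 351. ])]
```

View pics/w8.png

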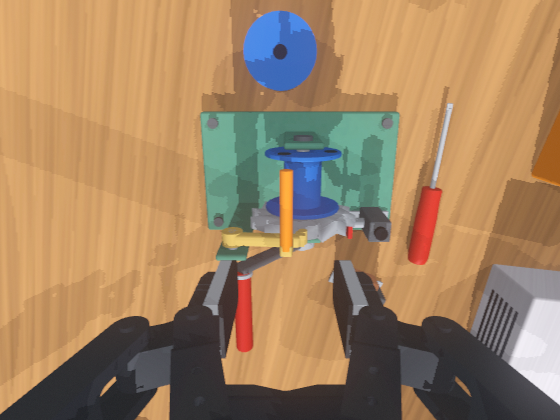

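The pawl bar at (286,213) is down on the teeth. The handle at (244,312) is unmoved (q about -0.7), the button at (350,232) is still pressed, and the gripper is clear.

```bash
python3 -c "
from rig import manip
print(manip.sign_off())"
```

```text
the job is handed in; nothing more can be done
None
```

The winder is reset and handed in at about 20 s: the button is about 2.8 mm in (of 6.5 mm travel), the pawl was lowered onto the teeth with about 12 N at contact, and nothing else looked disturbed. One mistake: a stray sideways command as I first released the laid-back pawl briefly pulled on it. It was still fully laid back afterwards, but I did not read the force during that pull.

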